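# Roll the lying vial onto the line of the viewing board

### The job

One sample vial has been left lying on its side on the grey viewing board. Push it along with the fingertips so that it rolls (not skids) across the board, and leave it lying at rest with its middle over the black line and lengthwise along it, ready to be inspected. Do not pick it up or stand it up, and leave the check weight on the board, the standing vial and the carton where they are.

Things in the scene. Friction and masses are not known exactly. Their poses are not given: they have to be found in the camera images.
- vial_mid (a point): middle of the lying vial's glass barrel, on its axis: 30 mm from the flat bottom and, as it lies, 22 mm above the board. z runs along the vial from bottom to cap (level, at the start within 5 degrees of parallel to the line); y points straight down at the start and turns over as the vial rolls
- vial: the lying sample vial, 85 g: glass barrel 44.4 mm in diameter, 60 mm long, then a ribbed cap 33 mm in diameter, 19 mm long. Origin: centre of its bottom. Rolls straight and stops when let go. A fingertip resting on its top (44 mm above the board) with 1 to 5 N and moved level rolls it without slip, half as far as the finger goes. Pushed against its side by rubber fingers it may skid or jump ahead
- line_mid (a point): middle of the black line, on top of the viewing board. The line is 4 mm wide, 118 mm long and runs along this y axis across the board's middle. x is along the board: the vial rolls along +x or -x, about 50 to 66 mm. z is up. The board is a flat grey slab 250 (x) by 130 (y) by 12 mm without a rim, fixed to the bench
- weight: round metal check weight with a waisted knob, 31 mm in diameter and 44 mm tall, standing loose on the board on the other side of the black line from the vial, 50 to 66 mm from the line. Origin at the centre of its underside. To be left alone
- standing_vial: vial of the same size as the lying one (45 mm across, 79 mm tall), standing upright on the bench behind the board. Origin at the centre of its underside. To be left alone
- carton: small pale carton, 76 by 51 mm and 42 mm tall, on the bench behind the board. Origin at the centre of its underside. To be left alone

How it is judged (in metres and radians):
At the end, for the whole second after the job is handed in: The vial lies at rest on the board, the middle of its barrel within 8 mm of the black line's centre and 50 mm of its middle along it, its axis within 12 degrees of the line; it has rolled, so that the side that pointed down at the start (its y axis) now points upward (x of vial_mid in the frame of line_mid between -0.008 and 0.008 m and y of vial_mid in the frame of line_mid between -0.05 and 0.05 m and z of vial_mid in the frame of line_mid between 0.018 and 0.026 m and angle between the z axis of vial_mid and the y axis of line_mid, either way round below 0.21 rad and angle between vial_mid's own y axis and vertical below 1.57 rad and linear speed of vial below 0.01 m/s); the robot touches nothing.
It fails at once if the vial is lifted more than 12 mm off the board or stood up (height (world z) of vial_mid above 0.046 m or angle between vial_mid's own z axis and vertical below 1.2 rad or angle between vial_mid's own z axis and vertical above 1.94 rad).
It fails at once if the vial falls off the board (height (world z) of vial_mid below 0.028 m).
It fails at once if the check weight is moved more than 10 mm (distance of weight from where it was at the start of the episode above 0.01 m).
It fails at once if the standing vial is moved more than 10 mm (distance of standing_vial from where it was at the start of the episode above 0.01 m).
It fails at once if the carton is moved more than 10 mm (distance of carton from where it was at the start of the episode above 0.01 m).
It also fails if it takes over 51 s, if anything falls off the work surface, if the arm or the gripper's body presses on something with over 40 N, if the wrist force passes 120 N, or if a joint passes its speed limit or range.

### The arm

A 6-joint arm with a two-finger parallel gripper is mounted at the origin on a cart in front of the work surface, level with it; the furniture and walls round the work are solid. World frame = base frame: x ahead of the robot, y to its left, z up, the work surface at z = 0. Lengths are in mm, angles in rad, forces in N, time in s.
With the tool pointing down it reaches from about 325 to 900 mm from the base axis. Payload 6.1 kg.
Tool frame: the origin (TCP) lies midway between the tips of the shut fingers; the grasp point (between the pads) lies 19 mm behind it; z points along the fingers, y is the direction in which the jaws open and shut (so a half turn about z gives the same grasp; the last joint's range is limited). The gripper opens to 87 mm and grips with 3 to 60 N. Pads are 19 mm wide; open, the fingers measure 117 mm over their backs; the gripper's body (75 mm by 190 mm) begins 51 mm behind the grasp point.
Start: joints at [-1.376, 0.22, 1.526, -0, 1.395, -0.126], TCP at [197.071, -593.109, 222.538] pointing down, gripper open.
Joint ranges: [-2.98, 2.98], [-0.91, 2.08], [0.09, 2.57], [-1.24, 4.39], [0.2, 2.65], [-2.68, 2.68]. Speed limits (rad/s): [2.57, 2.57, 3.01, 3.14, 3.14, 3.14].

### API

Orientations are given as a 3x3 rotation matrix whose columns are the frame's x, y, z axes.
In Python, from rig import bot gives the robot as it stands.
- The arm moves only by the shell command python3 -m creep 'ROWS' [OPENING]. ROWS is JSON, a list of rows, each a list of 2 entries, a list of its own where there are three numbers: the shift along the tool's x, y, z in mm, then the turn about the tool's z in rad. A call has 1 to 5 rows; each row is the pose to reach, as a shift and turn from the pose commanded when the call began, along the tool's axes at that moment; what a row does not reach only later rows make up. A row lasts 1/12 s, in which the tool goes at most 41.7 mm and 7.16 degrees, less where a joint would pass 70% of its speed; a pose out of reach is approached as far as the arm can. A call with a gripper value outside its range is refused whole. OPENING is the closure, from 0 (fully open) to 1 (shut), set as the call begins (- or left out, the last holds). The fingers move at their own pace and stop on an object; the grip force is fixed at half the most. Time passes only in rows, so rows that repeat a pose let the fingers close. It gives the time, the measured TCP pose, the force and the opening at its end, in the units of the state.
- bot.observe(): the state, without advancing time (a new reading comes with each control period).
- bot.grab_frame(name): name is "side" or "top"; returns a dict with "img" (384x512x3 uint8, red, green, blue), "z_map" (384x512 float32, mm along the optical axis (not along the pixel's ray), 0 where there is no reading), "K" (3x3 intrinsics, pixels), "k1" (the pictures are not rectified: a ray, as slopes to the right and down, at radius r is drawn at 1 + k1 r^2 times it, then the intrinsics apply), "R" (3x3) and "t" (3): a world point X has camera coordinates R X + t. Camera axes: x right, y down, z forward; pixel columns grow to the right and rows downward; lengths in mm; the calibration is good to about 2 mm. A picture is of the moment at which its call begins.
- bot.sign_off(): hands the job in, once; it reports no verdict.
The state is a dict: "t": time; "joint_positions": joint angles; "qvel": joint speeds; "joint_efforts": joint torques, N m; "tool_pos": TCP position; "tool_rot": TCP orientation; "wrist_force": force on the tool from outside, world axes, zero at the start; "wrist_torque": the same for the moment, N m; "opening": finger opening in mm.
Only numpy, scipy, OpenCV 4.12 (cv2) and the standard library are available. Lean on these libraries where they do the work, as an engineer would, in place of code of your own. Each camera call takes 0.05 s, during which the arm holds its last target. There are 200 camera calls.

## Working session

There is one attempt and no reset: what is moved stays moved. The work goes in short steps, Python scripts to look and compute and a shell command to move; the robot and the scene stay as the last step left them, time stands still between calls to the robot, and variables do not carry over. Pictures are saved under pics/ and viewed, about 8 in all and at most 12, crops included, and the job is handed in when it is done.

```bash
mkdir -p pics
cat > h.py <<'E'
import numpy as np,cv2
from rig import bot
def grab(n,save=None):
    f=bot.grab_frame(n)
    if save: cv2.imwrite('pics/'+save+'.png',f['img'][:,:,::-1])
    return f
def ray(f,uv):
    D=np.array([f['k1'],0,0,0,0.])
    p=cv2.undistortPoints(np.array(uv,float).reshape(-1,1,2),f['K'],D).reshape(-1,2)
    d=np.c_[p,np.ones(len(p))]@f['R']
    return -f['R'].T@f['t'],d
def onz(f,uv,z):
    c,d=ray(f,uv); return c+d*((z-c[2])/d[:,2:3])
def cloud(f):
    v,u=np.mgrid[:384,:512]; c,d=ray(f,np.c_[u.ravel(),v.ravel()])
    return (c+d*f['z_map'].reshape(-1,1)).reshape(384,512,3)
E
python3 - <<'E'
from h import *
for n in('top','side'):
    f=grab(n,n+'0'); print(n,-f['R'].T@f['t'],f['R'][2],f['k1'],f['K'][0,0],(f['z_map']>0).mean())
s=bot.observe();print(s['t'],s['tool_rot'],s['opening'],s['wrist_force'])
a=np.hstack([cv2.imread('pics/top0.png'),cv2.imread('pics/side0.png')])
cv2.imwrite('pics/both0.png',cv2.resize(a,(800,300),interpolation=cv2.INTER_AREA))
E
```

```text
top [ 468.7793495  -304.14639596  902.86741374] [ 0.10928717  0.02033325 -0.99380223] 0.010495932288755267 470.0082898767974 0.996002197265625
side [466.84231259 338.89237207 617.70439666] [ 0.1198283  -0.74140657 -0.66027076] -0.11607016131316372 469.52759266398743 0.9959055582682291
0.1 [[ 9.48989859e-01  3.15306363e-01 -3.80058191e-04]
 [ 3.15306541e-01 -9.48988336e-01  1.70959897e-03]
 [ 1.78376643e-04 -1.74222692e-03 -9.99998466e-01]] 86.77763250613802 [-0.31018352  0.08242261 -0.26362745]
```

View pics/top0.png

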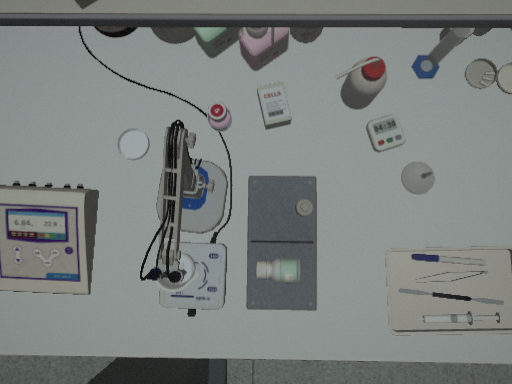

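View pics/side0.png

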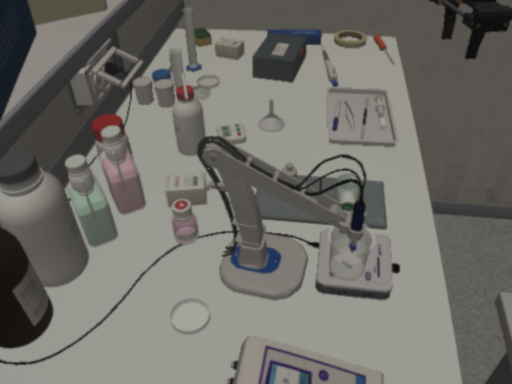

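The top view shows the board at cols 247–317, rows 177–308, with the line at row ≈241. The lying vial is near (278,270) with its cap to the left, and the weight is at (304,207). An electrode-arm stand is close by on the left, near cols 150–228. Next I'll measure these.

Run:
```python
from h import *
f=grab('top'); P=cloud(f); im=f['img']
print('board corners',onz(f,[[248,177],[316,177],[316,308],[248,308]],12).round(0).tolist())
g=cv2.cvtColor(im,cv2.COLOR_RGB2GRAY).astype(int)
pts=[]
for c in range(253,312,4):
    r=np.arange(235,249); col=g[235:249,c]; w=np.clip(np.median(col)-12-col,0,None)
    if w.sum()>0: pts.append([c,(r*w).sum()/w.sum()])
L=onz(f,pts,12); m=L.mean(0); v=np.linalg.svd(L-m)[2][0]; print('line',m.round(1),v.round(3),L[0].round(1),L[-1].round(1))
Z=P[:,:,2]
print('board z',np.median(Z[220:236,255:310]))
mk=np.zeros_like(g,bool); mk[245:300,249:315]=1; mk&=Z>22
Q=P[mk]; c=Q[:,:2].mean(0); 
print('vial extents',Q.min(0).round(1),Q.max(0).round(1),'top z',np.percentile(Z[mk],95))
# axis: highest per y slice fit
ys=np.arange(Q[:,1].min(),Q[:,1].max(),5)
for y in ys:
    s=Q[abs(Q[:,1]-y-2.5)<2.5]
    if len(s)>3: print(round(y+2.5),s[:,0].min().round(1),s[:,0].max().round(1),((s[:,0].min()+s[:,0].max())/2).round(1),s[:,2].max().round(1))
mk[:]=0; mk[180:235,250:316]=1; mk&=Z>22; print('weight',P[mk].mean(0),P[mk].min(0),P[mk].max(0))
print('tall things near: ')
mk[:]=0; mk[150:320,150:250]=1; mk&=Z>30
for lo,hi in((30,60),(60,100),(100,150),(150,200),(200,260),(260,400)):
    q=P[mk&(Z>=lo)&(Z<hi)]
    if len(q): print(lo,hi,len(q),np.percentile(q,2,axis=0).round(),np.percentile(q,98,axis=0).round(), 'min y',q[:,1].min().round())
big=cv2.resize(im[160:320,140:330],(760,640),interpolation=cv2.INTER_CUBIC)[:600]
cv2.imwrite('pics/crop.png',big[:,:,::-1])
```

```text
board corners [[577.0, -275.0, 12.0], [578.0, -405.0, 12.0], [334.0, -404.0, 12.0], [332.0, -279.0, 12.0]]
line [ 455.3 -338.8   12. ] [ 0.001 -1.    -0.   ] [ 455.3 -286.2   12. ] [ 455.3 -391.3   12. ]
board z 11.15811390037942
vial extents [ 382.9 -370.4   24.5] [ 468.8 -292.7  902.9] top z 56.54493869467332
-368 383.8 426.1 405.0 57.4
-363 383.7 426.0 404.9 57.7
-358 383.4 426.1 404.7 58.8
-353 383.6 425.9 404.8 57.8
-348 383.5 426.0 404.7 57.8
-343 383.3 425.8 404.6 59.6
-338 383.0 425.9 404.4 58.4
-333 382.9 425.8 404.3 58.6
-328 382.9 425.6 404.2 57.7
-323 386.2 423.8 405.0 55.2
-318 389.9 418.5 404.2 50.6
-313 389.8 420.2 405.0 51.2
-308 389.7 420.0 404.9 52.2
-303 389.9 468.8 429.3 902.9
-298 389.7 419.8 404.8 51.5
-293 389.5 419.8 404.7 50.3
weight [ 515.51709684 -375.47978593   82.09685327] [ 468.7793495  -394.2930288    22.06336232] [ 533.74786636 -304.14639596  902.86741374]
tall things near: 
30 60 3134 [ 335. -234.   31.] [ 559. -123.   57.] min y -237.0
60 100 506 [ 377. -185.   62.] [ 580. -132.   99.] min y -207.0
100 150 757 [ 373. -192.  101.] [ 590. -124.  149.] min y -195.0
150 200 1623 [ 398. -183.  152.] [ 580. -138.  199.] min y -185.0
200 260 1140 [ 410. -186.  201.] [ 587. -151.  244.] min y -187.0
```

View pics/crop.png

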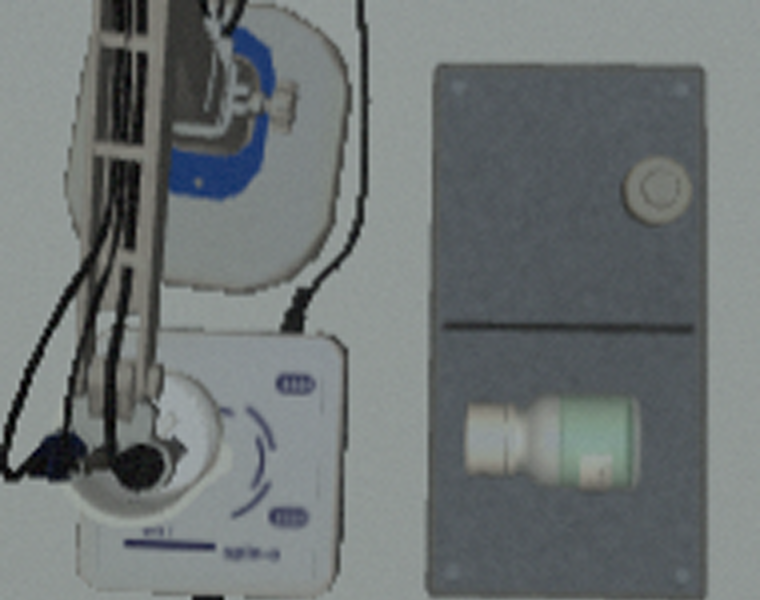

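```bash
python3 -m creep '[[[34,-21,0],0.064],[[67,-43,0],0.128],[[101,-64,0],0.192],[[134,-85,0],0.256],[[168,-106,0],0.3207]]' 1
cat >> h.py <<'E'
def go(x,y,z):
    s=bot.observe(); d=np.array([x,y,z])-s['tool_pos']
    print('tool shift',(s['tool_rot'].T@d).round(1),'pos',s['tool_pos'].round(1),'F',s['wrist_force'].round(2),'open',round(s['opening'],1),'t',round(s['t'],2),'xax',s['tool_rot'][:,0].round(3))
E
python3 -c "
from h import *
go(398.4,-347,100)"
```

```text
t: 0.57
tool_pos: [323.6, -437.9, 222.2]
tool_rot: [[1.0, -0.004, -0.0], [-0.004, -1.0, 0.0], [-0.0, -0.0, -1.0]]
wrist_force: [1.3, 0.1, 0.2]
opening: 61.6
tool shift [ 74.5 -91.1 122.2] pos [ 323.6 -437.9  222.2] F [1.29 0.07 0.16] open 61.6 t 0.57 xax [ 1.    -0.004 -0.   ]
```

```bash
python3 -m creep '[[[25,-30,8],0],[[50,-60,16],0],[[74.5,-91,35],0],[[74.5,-91,70],0],[[74.5,-91,108],0]]' >/dev/null; python3 -m creep '[[[0,0,0],0],[[0,0,0],0],[[0,0,0],0],[[0,0,0],0]]' >/dev/null
python3 - <<'E'
from h import *
go(398.4,-347,60)
f=grab('top','top1'); 
cv2.imwrite('pics/c1.png',cv2.resize(f['img'][190:320,200:340],(700,650)[:2],interpolation=cv2.INTER_CUBIC)[:600,:,::-1])
E
```

```text
tool shift [-0.3 -3.7 57.4] pos [ 398.6 -350.5  117.4] F [-0.54 -0.42  0.02] open 3.6 t 1.32 xax [ 1.    -0.001  0.003]
```

View pics/c1.png

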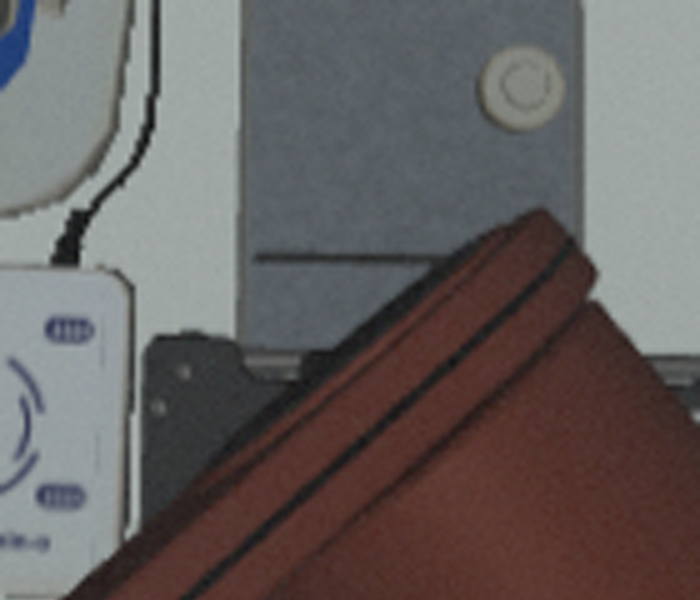

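```bash
python3 -m creep '[[[0,-3.5,20],0],[[0,-3.5,40],0],[[0,-3.5,54],0],[[0,-3.5,54],0],[[0,-3.5,54],0]]'; python3 -m creep '[[[0,0,2],0],[[0,0,3],0],[[0,0,4],0],[[0,0,4],0],[[0,0,4],0]]'
```

```text
t: 1.78
tool_pos: [397.7, -345.8, 61.6]
tool_rot: [[1.0, -0.001, 0.001], [-0.001, -1.0, -0.001], [0.001, 0.001, -1.0]]
wrist_force: [0.1, 0.4, 0.1]
opening: 0.5
t: 2.2
tool_pos: [397.8, -345.3, 57.0]
tool_rot: [[1.0, 0.0, 0.0], [0.0, -1.0, -0.001], [0.0, 0.001, -1.0]]
wrist_force: [0.8, -0.2, -0.9]
opening: 0.6
```

```bash
for i in 1; do python3 -m creep '[[[0,0,0.5],0],[[0,0,0.5],0],[[0,0,0.5],0]]'|egrep 'pos|force'; python3 -m creep '[[[0,0,0.5],0],[[0,0,0.5],0],[[0,0,0.5],0]]'|egrep 'pos|force';  python3 -m creep '[[[0,0,0.5],0],[[0,0,0.5],0],[[0,0,0.5],0]]'|egrep 'pos|force'; done
```

```text
tool_pos: [398.0, -345.3, 56.6]
wrist_force: [0.0, 1.4, 4.1]
tool_pos: [398.3, -345.4, 56.6]
wrist_force: [0.5, 1.2, 7.5]
tool_pos: [398.6, -345.5, 56.5]
wrist_force: [-0.8, 2.6, 10.3]
```

```bash
python3 -m creep '[[[0,0,-1.1],0],[[0,0,-1.1],0]]'|egrep 'pos|force'; python3 -m creep '[[[2,0,-1.1],0],[[4,0,-1.1],0],[[7,0,-1.1],0],[[10,0,-1.1],0],[[13,0,-1.1],0]]'|egrep 'pos|force|^t'
```

```text
tool_pos: [397.8, -345.3, 56.6]
wrist_force: [0.0, 0.4, 5.5]
t: 3.53
tool_pos: [410.7, -344.8, 56.9]
tool_rot: [[1.0, 0.0, -0.0], [0.0, -1.0, 0.001], [-0.0, -0.001, -1.0]]
wrist_force: [-0.2, -0.7, 0.4]
```

```bash
python3 -m creep '[[[0,0,0.7],0],[[0,0,0.7],0],[[0,0,0.7],0]]'|egrep 'pos|force'
python3 - <<'E'
from h import *
f=grab('side','side1')
cv2.imwrite('pics/s1.png',cv2.resize(f['img'][130:250,230:400],(765,540),interpolation=cv2.INTER_CUBIC)[:,:,::-1])
E
```

```text
tool_pos: [410.7, -345.0, 56.7]
wrist_force: [-0.2, 0.7, 2.5]
```

View pics/s1.png

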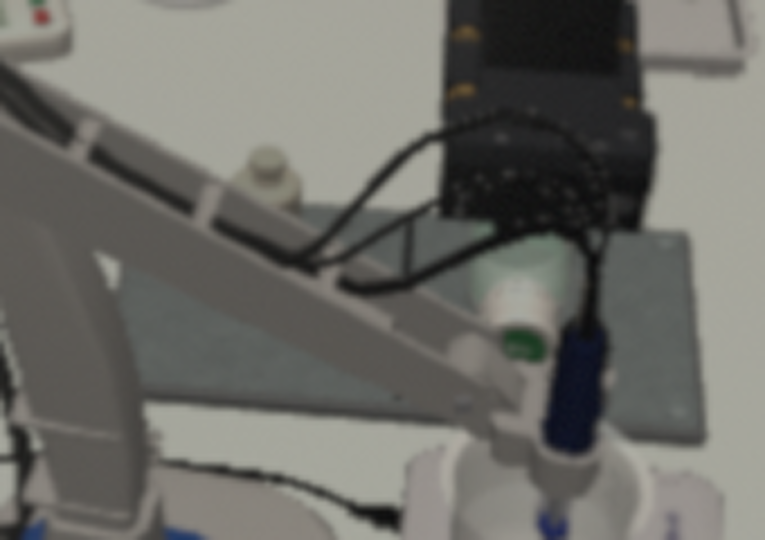

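The side view shows the gripper on the vial. The cap's green end face is visible at crop (523,345), full-image (346,207), which makes it a usable marker for x.

```bash
cat >> h.py <<'E'
def cap(name=None):
    f=grab('side',name); im=f['img'].astype(int); r,g,b=im[...,0],im[...,1],im[...,2]
    m=((g-r>25)&(g-b>10)); m[:185]=0; m[240:]=0; m[:,:270]=0; m[:,400:]=0
    v,u=np.nonzero(m); 
    if len(u)<4: print('cap few',len(u)); return
    c,d=ray(f,[[(u.min()+u.max())/2,(v.min()+v.max())/2],[u.mean(),v.mean()]]); X=c+d*((-291-c[1])/d[:,1:2]); print('cap',len(u),u.min(),u.max(),v.min(),v.max(),X.round(1).tolist())
E
python3 -c "
from h import *
im=cv2.imread('pics/side1.png'); print(im[202:212,338:356:3,::-1].tolist()[5])
cap()"
python3 -m creep '[[[2,0,0],0],[[4,0,0],0],[[6,0,0],0],[[8,0,0],0],[[8,0,0],0]]'|egrep 'pos|force'; python3 -c "
from h import *
cap()"
```

```text
[[117, 113, 108], [82, 83, 76], [65, 79, 65], [48, 70, 51], [41, 63, 44], [65, 64, 61]]
cap 16 343 349 204 208 [[406.9, -291.0, 41.2], [405.9, -291.0, 42.4]]
tool_pos: [419.0, -345.1, 56.6]
wrist_force: [-0.5, 0.8, 5.3]
cap 11 343 347 204 208 [[408.7, -291.0, 41.0], [408.5, -291.0, 41.9]]
```

```bash
sed -i 's/g-r>25)&(g-b>10)/g-r>10)\&(g-b>7)/; s/m\[:185\]=0; m\[240:\]=0; m\[:,:270\]=0; m\[:,400:\]=0/m[:199]=0; m[216:]=0; m[:,:300]=0; m[:,370:]=0/' h.py
python3 - <<'E'
from h import *
f=bot.grab_frame('side')
import h
for n in('side0','side1',None):
    g=dict(f)
    if n: g['img']=cv2.imread(f'pics/{n}.png')[:,:,::-1]
    else: cv2.imwrite('pics/side2.png',f['img'][:,:,::-1])
    h.grab=lambda a,b=None:g
    cap()
cs=[cv2.resize(cv2.imread(f'pics/{n}.png')[180:220,315:375],(390,260),interpolation=cv2.INTER_CUBIC) for n in('side0','side1','side2')]
cv2.imwrite('pics/cmp.png',np.vstack([np.hstack(cs[:2]),np.hstack([cs[2],cs[2]*0])]))
E
```

```text
cap 59 342 353 203 209 [[404.3, -291.0, 41.5], [404.3, -291.0, 40.8]]
cap 51 342 350 203 209 [[406.9, -291.0, 41.2], [407.0, -291.0, 40.7]]
cap 37 342 348 203 209 [[408.7, -291.0, 41.0], [409.1, -291.0, 40.8]]
```

View pics/cmp.png

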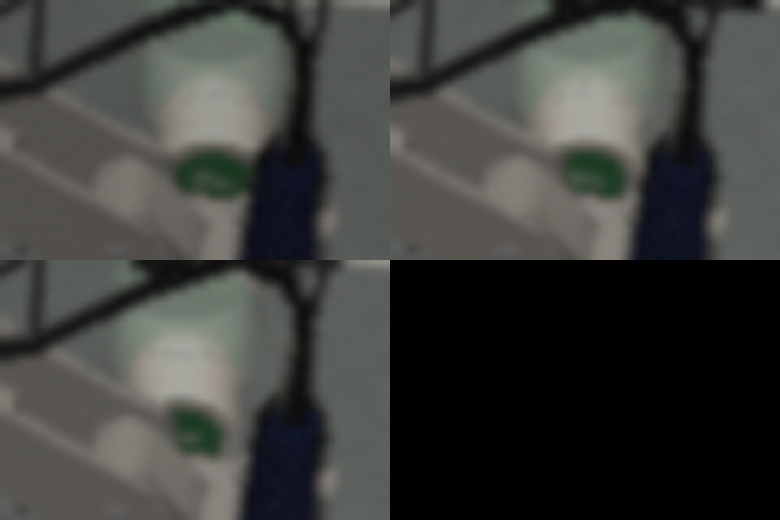

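Both crops show the cap moving left. Its right edge goes from u=353 to 350 to 348, about 9 mm of travel, which fits rolling at half the finger travel. The vial is now at x≈413.5. I'll carry on with ratchet strokes.

```bash
python3 -m creep '[[[0,0,-6],0],[[-6,0,-6],0],[[-12.5,0,-6],0],[[-12.5,0,-3],0],[[-12.5,0,-0.3],0]]'|egrep 'pos|force'; python3 -m creep '[[[0,0,0],0],[[0,0,0],0]]'|egrep 'pos|force'
```

```text
tool_pos: [405.3, -345.0, 56.4]
wrist_force: [-0.9, 0.5, 13.0]
tool_pos: [406.0, -345.2, 56.7]
wrist_force: [0.3, -0.6, 2.3]
```

```bash
python3 -m creep '[[[2,0,0],0],[[4,0,0],0],[[7,0,0],0],[[10,0,0],0],[[13,0,0],0]]'|egrep 'pos|force';  python3 -m creep '[[[3,0,0],0],[[6,0,0],0],[[9,0,0],0],[[12,0,0],0],[[13,0,0],0]]'|egrep 'pos|force'; python3 -m creep '[[[0,0,0],0]]'|egrep 'pos|force'; python3 -c "
from h import *
f=grab('side','side3')
cv2.imwrite('pics/s3.png',cv2.resize(f['img'][150:230,280:400],(780,520),interpolation=cv2.INTER_CUBIC)[:,:,::-1])"
```

```text
tool_pos: [419.5, -345.1, 56.8]
wrist_force: [-0.0, -0.5, 0.5]
tool_pos: [432.5, -344.9, 56.7]
wrist_force: [0.1, -0.3, 1.3]
tool_pos: [432.3, -344.9, 56.8]
wrist_force: [0.2, -0.9, 0.7]
```

View pics/s3.png

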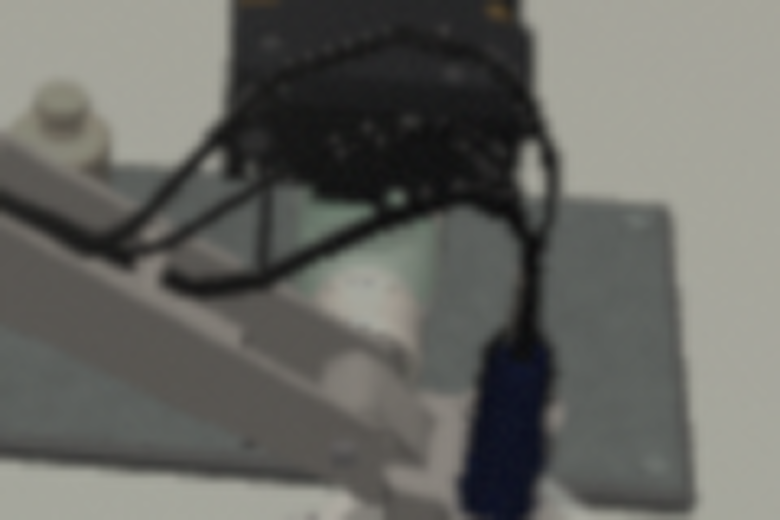

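Barrel silhouette is centred at crop (370,245), full-image (337,188), so the vial is at x≈426 as expected. On to the next stroke.

```bash
python3 -m creep '[[[0,0,-6],0],[[-6,0,-6],0],[[-12.5,0,-6],0],[[-12.5,0,-3],0],[[-12.5,0,-1],0]]'|egrep 'pos|force'; python3 -m creep '[[[0,0,1.3],0],[[0,0,1.3],0],[[0,0,1.3],0]]'|egrep 'pos|force';python3 -m creep '[[[2,0,0],0],[[4,0,0],0],[[7,0,0],0],[[10,0,0],0],[[13,0,0],0]]'|egrep 'pos|force';  python3 -m creep '[[[3,0,0],0],[[6,0,0],0],[[9,0,0],0],[[12,0,0],0],[[13,0,0],0]]'|egrep 'pos|force'
```

```text
tool_pos: [418.9, -344.9, 57.5]
wrist_force: [0.3, -0.6, -0.1]
tool_pos: [419.8, -345.0, 56.7]
wrist_force: [0.1, 1.5, 4.1]
tool_pos: [433.1, -345.1, 56.7]
wrist_force: [-0.6, 1.5, 4.1]
tool_pos: [446.1, -345.1, 56.6]
wrist_force: [0.5, 0.9, 4.8]
```

```bash
python3 -m creep '[[[0,0,-6],0],[[-6,0,-6],0],[[-12.5,0,-6],0],[[-12.5,0,-3],0],[[-12.5,0,-1.2],0]]'|egrep 'pos|force'; python3 -m creep '[[[0,0,1.1],0],[[0,0,1.1],0],[[0,0,1.1],0]]'|egrep 'pos|force';python3 -m creep '[[[2,0,0],0],[[4,0,0],0],[[7,0,0],0],[[10,0,0],0],[[13,0,0],0]]'|egrep 'pos|force';  python3 -m creep '[[[3,0,0],0],[[6,0,0],0],[[9,0,0],0],[[12,0,0],0],[[12,0,0],0]]'|egrep 'pos|force'; python3 -m creep '[[[0,0,-10],0],[[0,0,-40],0],[[-10,40,-70],0],[[-30,80,-90],0],[[-60,115,-100],0]]'|egrep 'pos|force|t:'
```

```text
tool_pos: [432.1, -344.9, 57.1]
wrist_force: [-0.3, 0.2, -0.3]
tool_pos: [433.2, -345.0, 56.7]
wrist_force: [-0.3, 0.5, 1.8]
tool_pos: [446.5, -345.0, 56.7]
wrist_force: [-0.0, 1.1, 3.1]
tool_pos: [458.7, -345.0, 56.7]
wrist_force: [0.2, 1.1, 4.4]
t: 9.37
tool_pos: [411.6, -445.8, 154.6]
tool_rot: [[1.0, 0.003, 0.003], [0.003, -1.0, -0.004], [0.003, 0.004, -1.0]]
wrist_force: [0.8, -0.1, 1.5]
```

```bash
python3 -m creep '[[[-20,35,0],0],[[-40,70,0],0],[[-60,105,0],0],[[-60,105,0],0],[[-60,105,0],0]]'|egrep 'pos|force|t:'
python3 - <<'E'
from h import *
f=grab('top','top4'); P=cloud(f); Z=P[:,:,2]
mk=np.zeros((384,512),bool); mk[215:280,249:315]=1; mk&=(Z>22)&(Z<75)
Q=P[mk]; print(Q.min(0),Q.max(0))
for y in np.arange(-375,-285,8):
    s=Q[abs(Q[:,1]-y)<4]
    if len(s)>3: print(y,s[:,0].min().round(1),s[:,0].max().round(1),((s[:,0].min()+s[:,0].max())/2).round(1),s[:,2].max().round(1))
cv2.imwrite('pics/c4.png',cv2.resize(f['img'][170:320,200:350],(600,600),interpolation=cv2.INTER_CUBIC)[:,:,::-1])
E
```

```text
t: 9.78
tool_pos: [348.2, -550.5, 150.8]
tool_rot: [[1.0, -0.004, -0.0], [-0.004, -1.0, 0.0], [-0.0, -0.0, -1.0]]
wrist_force: [0.2, 0.6, -0.2]
[ 427.55213196 -383.34340122   24.28309753] [ 504.44957359 -293.95129673   58.90885544]
-375 502.9 504.4 503.7 42.4
-367 427.9 471.4 449.6 58.5
-359 427.8 471.3 449.5 58.8
-351 427.6 471.1 449.4 58.9
-343 427.6 471.1 449.3 58.0
-335 429.6 470.9 450.2 58.4
-327 429.4 470.8 450.1 57.0
-319 432.8 465.3 449.0 53.8
-311 434.4 465.2 449.8 52.2
-303 434.3 465.1 449.7 51.4
-295 434.2 465.0 449.6 51.6
```

View pics/c4.png

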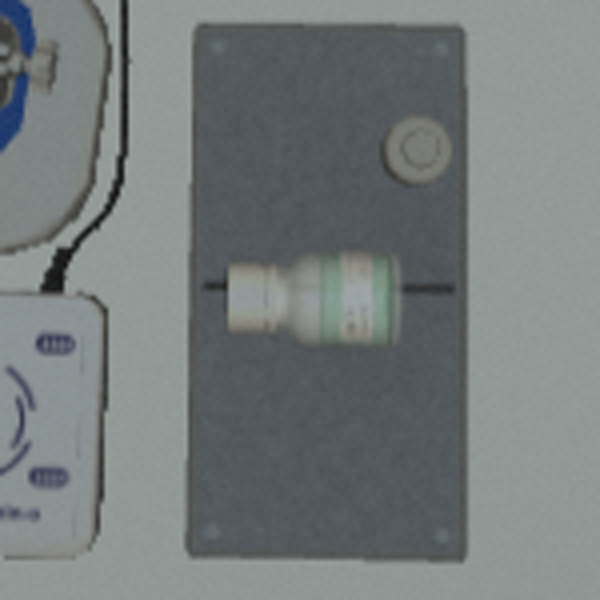

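The vial lies along the line, straight, at x=449.6 against the line's 455.3. The label shows it has turned, and the weight is untouched. I'll do one short stroke of about 11 mm to centre it.

```bash
python3 -m creep '[[[16,-35,0],0],[[32,-70,0],0],[[48,-105,0],0],[[64,-140,0],0],[[80,-173,10],0]]'|egrep 'pos|force'; python3 -m creep '[[[8,-16,10],0],[[16,-32,30],0],[[16,-32,60],0],[[16,-32,70],0],[[16,-32,70],0]]'|egrep 'pos|force'; python3 -c "
from h import *
go(445,-345,58)"
```

```text
tool_pos: [432.0, -373.2, 142.8]
wrist_force: [0.6, -0.4, -0.2]
tool_pos: [444.6, -340.3, 67.7]
wrist_force: [-0.1, 0.5, 0.4]
tool shift [0.5 4.7 9.7] pos [ 444.6 -340.3   67.7] F [-0.07  0.46  0.42] open 0.0 t 10.67 xax [ 1.     0.002 -0.005]
```

```bash
python3 -m creep '[[[0,4,4],0],[[0,4,8],0],[[0,4,9.5],0],[[0,4,9.5],0],[[0,4,9.5],0]]'|egrep 'pos|force'; python3 -m creep '[[[0,0,0.7],0],[[0,0,0.7],0],[[0,0,0.7],0]]'|egrep 'pos|force'
```

```text
tool_pos: [446.3, -348.5, 62.1]
wrist_force: [-1.0, 0.4, -0.8]
tool_pos: [446.2, -347.9, 60.9]
wrist_force: [-0.1, 0.4, -0.0]
```

```bash
python3 -m creep '[[[0,0,2],0],[[0,0,3.5],0],[[0,0,3.5],0],[[0,0,3.5],0]]'|egrep 'pos|force'; python3 -m creep '[[[0,0,0.6],0],[[0,0,0.6],0],[[0,0,0.6],0]]'|egrep 'pos|force'
```

```text
tool_pos: [446.1, -347.7, 57.0]
wrist_force: [-1.1, 0.0, -0.5]
tool_pos: [446.4, -347.8, 56.7]
wrist_force: [0.8, 0.3, 1.4]
```

```bash
python3 -m creep '[[[0,0,0.3],0],[[0,0,0.3],0]]'|egrep 'pos|force'; python3 -m creep '[[[2,0,0],0],[[5,0,0],0],[[8,0,0],0],[[11,0,0],0],[[11.4,0,0],0]]'|egrep 'pos|force'; python3 -m creep '[[[0,0,0],0],[[0,0,-10],0],[[0,0,-40],0],[[-15,35,-70],0],[[-30,70,-85],0]]'|egrep 'pos|force'; python3 -m creep '[[[-20,35,0],0],[[-40,70,0],0],[[-60,105,0],0],[[-70,135,0],0],[[-70,135,0],0]]'|egrep 'pos|force|t:'
python3 - <<'E'
from h import *
f=grab('top','top5'); P=cloud(f); Z=P[:,:,2]
mk=np.zeros((384,512),bool); mk[213:280,249:315]=1; mk&=(Z>22)&(Z<75)
Q=P[mk]
for y in np.arange(-375,-285,8):
    s=Q[(abs(Q[:,1]-y)<4)&(Q[:,0]<485)]
    if len(s)>3: print(y,s[:,0].min().round(1),s[:,0].max().round(1),((s[:,0].min()+s[:,0].max())/2).round(1),s[:,2].max().round(1))
mk[:]=0; mk[180:212,285:316]=1; mk&=(Z>22)&(Z<75); print('weight',((P[mk].min(0)+P[mk].max(0))/2).round(1))
f0=cv2.imread('pics/top0.png'); d=np.abs(f0.astype(int)-f['img'][:,:,::-1]).max(2)
print('weight/carton/standing diff',d[190:220,290:316].max(),d[75:135,200:295].max())
cv2.imwrite('pics/c5.png',cv2.resize(f['img'][170:320,200:350],(600,600),interpolation=cv2.INTER_CUBIC)[:,:,::-1])
E
```

```text
tool_pos: [446.5, -347.9, 56.7]
wrist_force: [0.8, 0.8, 2.9]
tool_pos: [458.5, -347.9, 56.6]
wrist_force: [0.1, 2.2, 6.5]
tool_pos: [430.9, -412.3, 141.5]
wrist_force: [1.1, -1.0, 0.1]
t: 13.33
tool_pos: [356.1, -553.3, 139.1]
tool_rot: [[1.0, -0.005, -0.001], [-0.005, -1.0, -0.003], [-0.001, 0.003, -1.0]]
wrist_force: [-0.6, 1.6, 0.7]
-367 433.4 475.0 454.2 57.4
-359 433.3 474.9 454.1 57.4
-351 433.2 474.8 454.0 59.1
-343 433.1 474.7 453.9 58.2
-335 432.9 474.6 453.7 58.0
-327 432.9 474.5 453.7 57.7
-319 438.3 470.7 454.5 52.8
-311 437.9 470.6 454.3 51.8
-303 437.7 470.5 454.1 52.3
-295 437.7 470.4 454.1 52.5
weight [ 522.3 -379.7   43. ]
weight/carton/standing diff 11 15
```

View pics/c5.png

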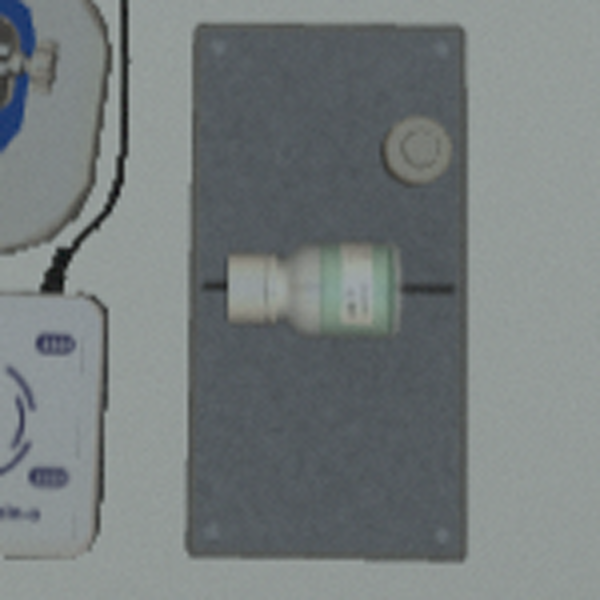

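```bash
python3 -c "
from h import *
print(bot.sign_off())"
```

```text
the job is handed in; nothing more can be done
None
```

I rolled the vial onto the black line with the shut fingertips resting on its top, using five short strokes. Then I backed the arm well clear and handed the job in at about 13.4 s.

- **Position:** in the last top view the barrel axis is at x ≈ 454 mm and the line at 455.3 mm, so it is about 1.3 mm off. Its middle is about 2 mm from the line's middle, and it lies within about 1° of the line.
- **Rolling:** the vial moved about 49 mm for roughly 110 mm of finger travel. It therefore moved slightly less than half as far as the finger, because contact was light or lost for part of the first stroke. That makes about 125° of roll, assuming no skidding. I did not measure the roll angle directly, but the label moved the way a rolling vial would turn it.
- **Other objects:** the weight, carton and standing vial show no visible change from the first picture.
- **Pressing force:** it was mostly 1–5 N, but went above that four times:
    - about 10 N while first finding the contact height;
    - a brief 13 N at one touchdown;
    - 5.3 N at the end of the first stroke;
    - 6.5 N at the end of the last stroke.
- **Disagreements:** the fourth stroke left the vial about 2 mm short of what I expected, and the fifth stroke corrected it. My last depth reading of the weight (522, −380) differs from the first (516, −375). That first figure was skewed by invalid depth pixels, and the picture comparison shows no movement.

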